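# Load and lock the slogging-spanner rack

### The job

Put the slogging ring spanners in order for the service van: each belongs on the slanted peg that its ring fits closely, so move the large one, which hangs on the small peg, to its own peg and hang the small one from the bench, both pushed home against the board with the handle down the slope and let go. Then lock them in: take the keeper's black-knobbed lever through its stepped gate, swing, across, swing and back into the locking pocket, so that the bail lies over the peg tips. Leave the medium spanner on its peg and do not push or knock over the things on the bench.

Things in the scene. Friction and masses are not known exactly. Their poses are not given: they have to be found in the camera images.
- rack: Grey sheet-steel rack, fixed, 378 mm wide. Origin on the bench under the peg row; x away from the robot, y left, z up. Its flat board slopes from the lower front edge (x -0.136, z 0.010) through (0, 0.109) to the upper edge (0.06, 0.15). Board normal in this frame (-0.588, 0, 0.809), up the slope (0.809, 0, 0.588). Pegs stand square on the board, so they point up at 54 degrees to the robot.
- peg_large (a point): On the axis of the thick peg (28 mm diameter, left end of the row), 7 mm out from the board: the ring centre of a spanner pushed home lies here within 3 mm. Axes: x up the slope, y left along the row, z out along the peg. All pegs stand 40 mm out of the board, the last 10 mm tapered; they are 90 mm apart.
- peg_medium (a point): The same point, with the same axes, of the 22 mm peg in the middle of the row.
- peg_small (a point): The same point, with the same axes, of the 16 mm peg at the right end of the row. At the start the large spanner hangs on this peg.
- spanner_large: Large slogging (striking) ring spanner, dark steel, 0.5 kg, 174 mm long, starts lying on the board on the small peg, ring up the slope. Origin on the underside, below the grip point (centre of mass); x towards the ring, z out of the upper side. Ring 56 mm, 14 mm thick, bore 33 mm, centre at x 0.062; handle 26 mm wide, 12 thick (z 0.001 to 0.013), x -0.054 to 0.037; striking block to x -0.084.
- ring_large (a point): Centre of the large spanner's ring, at half thickness; z along the bore.
- spanner_medium: Medium slogging ring spanner, 156 mm long: ring 47 mm, bore 27 mm, ring centre at x 0.056, handle 24 mm wide; axes as for the large one. Hangs already on its own peg in the middle and stays there.
- ring_medium (a point): Centre of the medium spanner's ring.
- spanner_small: Small slogging ring spanner, 0.27 kg, 138 mm long, lying flat on the bench in front of the rack, at the right or the left. Origin on the underside, below the grip point (centre of mass); x towards the ring, z up. Ring 39 mm, 14 mm thick, bore 21 mm, centre at x 0.050; handle 22 mm wide, 12 thick (z 0.001 to 0.013), x -0.038 to 0.033; striking block 27 mm wide to x -0.068.
- ring_small (a point): Centre of the small spanner's ring.
- keeper_axis (a point): Fixed point on the axis about which the keeper swings and along which it slides (parallel to the rack's y), 50 mm up the slope from the peg row and 46 mm out from the board; axes as the peg points. It is not the lever's place along the axis. The bail reaches 64 mm from the axis, over y -0.11 to 0.13 of the rack: when open, keep a ring held over the pegs clear of it.
- keeper_knob (a point): Centre of the 24 mm black ball knob on the end of the keeper's lever, 75 mm from the axis. It stands clear of the gate and can be pinched along the rack's y by fingers that point square to the board. Lever and bail (a wire bow reaching over the pegs) are one piece. The gate is a curved guard of 42 mm radius about the axis.
- keeper (a joint): Swing of lever and bail, 0 to 1.571 rad; friction 0.16 N m holds it. 0 (open): lever about straight up in the world, 45 degrees up the slope from the board's normal, bail out from the board. As it grows the lever swings towards the robot; at 1.571 (closed) it points nearly level to the robot, 45 degrees down the slope from the normal, and the bail lies over the peg tips. Starts at 0 to 0.2.
- keeper_bar (a joint): Shift of the keeper along its axis, 0 to 0.024 m, growing to the right (-y of the rack), friction 2 N, starts at 0. The stepped gate: at shift 0 the lever swings only from 0 to 0.785 rad; there it crosses to shift 0.024; there it swings on to 1.571; there it goes back left to shift about 0.007, the end of the locking pocket, where it cannot swing. The slot gives 2 mm play.
- sanding_block: Wooden sanding block 47 x 94 x 22 mm on the bench, a bystander; origin under its middle.
- oil_bottle: Blue oil bottle with a pointed nozzle, 53 mm wide, 126 mm tall, standing in front of the rack; bystander; origin under its middle.
- tape_measure: Yellow tape measure 66 x 80 x 38 mm, bystander; origin under its middle.
- red_tin: Red tin, 66 mm across, 125 mm tall, standing right of the rack; bystander; origin under its middle.

How it is judged (in metres and radians):
On the way:
1. the large and the small spanner hang home on their own pegs, let go, while the keeper is still open (distance between ring_large and peg_large below 0.008 m and angle between the z axis of spanner_large and the z axis of peg_large, either way round below 0.15 rad and distance between ring_small and peg_small below 0.008 m and angle between the z axis of spanner_small and the z axis of peg_small, either way round below 0.15 rad and value of joint keeper below 1 rad and contact force between the fingers and spanner_large below 0.5 N and contact force between the fingers and spanner_small below 0.5 N and angle between the x axis of spanner_large and the x axis of peg_large, either way round below 0.4 rad and angle between the x axis of spanner_small and the x axis of peg_small, either way round below 0.4 rad), for 0.2 s.
At the end, for the whole second after the job is handed in: Each ring centre within 8 mm of its own peg's seat point, ring and peg axes within 0.15 rad; handles of the large and small spanner within 0.4 rad of straight down the slope; both at rest and released; keeper swung past 1.45 rad and shifted back into the pocket (shift under 13 mm) (distance between ring_large and peg_large below 0.008 m and angle between the z axis of spanner_large and the z axis of peg_large, either way round below 0.15 rad and distance between ring_medium and peg_medium below 0.008 m and angle between the z axis of spanner_medium and the z axis of peg_medium, either way round below 0.15 rad and distance between ring_small and peg_small below 0.008 m and angle between the z axis of spanner_small and the z axis of peg_small, either way round below 0.15 rad and value of joint keeper above 1.45 rad and value of joint keeper_bar below 0.013 m and linear speed of each of spanner_large, spanner_small below 0.02 m/s and angle between the x axis of spanner_large and the x axis of peg_large, either way round below 0.4 rad and angle between the x axis of spanner_small and the x axis of peg_small, either way round below 0.4 rad); the robot touches nothing.
It fails at once if the medium spanner leaves its seat on its peg (distance between ring_medium and peg_medium above 0.012 m).
It fails at once if the sanding block is moved more than 25 mm or tipped (distance of sanding_block from where it was at the start of the episode above 0.025 m or angle between sanding_block's own z axis and vertical above 0.4 rad).
It fails at once if the oil bottle is moved more than 25 mm or tipped (distance of oil_bottle from where it was at the start of the episode above 0.025 m or angle between oil_bottle's own z axis and vertical above 0.4 rad).
It fails at once if the tape measure is moved more than 25 mm or tipped (distance of tape_measure from where it was at the start of the episode above 0.025 m or angle between tape_measure's own z axis and vertical above 0.4 rad).
It fails at once if the red tin is moved more than 25 mm or tipped (distance of red_tin from where it was at the start of the episode above 0.025 m or angle between red_tin's own z axis and vertical above 0.4 rad).
It also fails if it takes over 72 s, if anything falls off the work surface, if the arm or the gripper's body presses on something with over 40 N, if the wrist force passes 120 N, or if a joint passes its speed limit or range.

### The arm

A 7-joint arm with a two-finger parallel gripper is mounted at the origin on a cart in front of the work surface, level with it; the furniture and walls round the work are solid. World frame = base frame: x ahead of the robot, y to its left, z up, the work surface at z = 0. Lengths are in m, angles in degrees, forces in N, time in s.
With the tool pointing down it reaches from about 0.35 to 0.9 m from the base axis. Payload 8.1 kg.
Tool frame: the origin (TCP) lies midway between the tips of the shut fingers; the grasp point (between the pads) lies 19 mm behind it (manip.grip_point_offset is the distance from the TCP to the grasp point, in m); z points along the fingers, y is the line along which they close (so a half turn about z gives the same grasp; the last joint's range is limited). The gripper opens to 92 mm and grips with 3 to 60 N. Pads are 19 mm wide; open, the fingers measure 130 mm over their backs; the gripper's body (75 mm by 190 mm) begins 47 mm behind the grasp point.
Start: joints at [58.694, 24.895, 1.432, 90.138, -0.665, 64.973, -4.303], TCP at [0.268, -0.564, 0.227] pointing down, gripper open.
Joint ranges: [-149.89, 149.89], [-25.12, 119.58], [-72.63, 75.52], [4.76, 147.25], [-75.54, 255.54], [6.69, 114.76], [-157.13, 157.13]. Speed limits (degrees/s): [127.2, 127.2, 172.46, 172.46, 180, 180, 180].

### API

Orientations are given as [roll, pitch, yaw] about the fixed x, y, z axes, in that order (R = Rz(yaw) Ry(pitch) Rx(roll)).
In Python, from bench import manip gives the robot as it stands. Calls block until the motion is done:
- manip.move_pose(position, orientation): joint-space move of the TCP to a pose.
- manip.line_to(position, rotation=None, velocity=0.15, threshold=None): straight line of the TCP; rotation=None keeps the orientation; velocity is the mean speed in m/s. With threshold (N) it stops when the force on the tool has changed by that much, and returns True; else False.
- manip.move_j(angles): joint-space move.
- manip.grip(opening, grasp_force=None): finger opening in m; grasp_force is the grip in N (None keeps the last); returns when the fingers have stopped.
- manip.dwell(seconds).
- manip.ik(position, orientation): joint angles nearest the present ones, or None.
- manip.sense(): the state.
- manip.grab_frame(name): name is "side" or "top" or "wrist"; returns a dict with "color" (420x560x3 uint8, blue, green, red), "range_z" (420x560 float32, m along the optical axis (not along the pixel's ray), 0 where there is no reading), "camera_matrix" (3x3 intrinsics, pixels), "rvec" (rotation vector, rad) and "tvec" (3), from world to camera coordinates, as OpenCV has them; the wrist camera has in their place "hand_eye" (4x4, takes a point from camera to tool coordinates, whose origin is the TCP and whose axes are the flange's). Camera axes: x right, y down, z forward; pixel columns grow to the right and rows downward; lengths in m; the calibration is good to about 2 mm. A picture is of the moment at which its call begins: read the wrist's pose just before it.
A pose or a line that the arm cannot do raises manip.MotionError and nothing moves.
- manip.finish_job(): hands the job in; it is judged then, once.
Trained networks look in the newest picture that a camera, given by its name, has taken for a name from the list of things; names that differ only in an ending like _2 or _b are one class to them, and where a whole thing is asked for, a point or a joint stands for the part that bears it (a point fixed in the world has none). Each returns a list of dicts, best first, with "confidence" (0 to 1); they miss things now and then, are a little off and sometimes report something else, mostly with a low value. They report only what shows in the picture. A call takes as long as a camera call.
- manip.boxes_of(name, camera): "box" ([left, top, right, bottom] in pixels, round what is visible of it).
- manip.regions_of(name, camera): "pixels" (420x560 bool, what is visible of it) and "box" ([left, top, right, bottom] in pixels, round what is visible of it).
The state is a dict: "clock": time; "joint_positions": joint angles; "joint_vel": joint speeds; "tau": joint torques, N m; "tool_pos": TCP position; "tool_rot": TCP orientation; "wrist_force": force on the tool from outside, world axes, zero at the start; "ft_torque": the same for the moment, N m; "opening": finger opening in m; "grasp_force": force on a finger pad.
Only numpy, scipy, OpenCV 4.12 (cv2) and the standard library are available. Lean on these libraries where they do the work, as an engineer would, in place of code of your own. Each camera call takes 0.05 s, during which the arm holds its last target. There are 200 camera calls.

## Working session

There is one attempt and no reset: what is moved stays moved. The work goes in short steps, each a Python script; the robot and the scene stay as the last script left them, time stands still between calls to the robot, and variables do not carry over. Pictures are saved under pics/ and viewed, at most 10 in all, crops included, and the job is handed in when it is done.

```bash
ls; mkdir -p pics; python3 - <<'E'
from bench import manip
import cv2,numpy as np,pickle
D={}
for c in ["side","top"]:
    f=manip.grab_frame(c);D[c]=f
    cv2.imwrite(f"pics/{c}0.png",f["color"])
    R=cv2.Rodrigues(np.array(f["rvec"],float))[0];print(c,(-R.T@np.array(f["tvec"]).ravel()).round(3),R[2].round(2),np.array(f["camera_matrix"])[0,0])
    for n in ["rack","spanner_large","spanner_medium","spanner_small","keeper_knob","sanding_block","oil_bottle","tape_measure","red_tin"]:
        r=manip.regions_of(n,c)
        for q in r[:2]:
            print(n,round(q["confidence"],2),q["box"])
        if r: D[c,n]=r[0]
pickle.dump(D,open("d0.pkl","wb"))
print(manip.sense())
E
```

```text
bench.py
pics
side [0.215 1.108 0.858] [ 0.23 -0.83 -0.5 ] 500.5235518893011
spanner_large 0.85 [236.3, 212.4, 285.8, 256.5]
spanner_large 0.54 [294.7, 163.1, 311.7, 207.7]
spanner_medium 0.97 [220.8, 230.6, 272.1, 273.6]
spanner_small 0.77 [279.8, 326.0, 325.2, 370.0]
spanner_small 0.27 [199.7, 162.8, 254.2, 243.1]
keeper_knob 0.74 [200.9, 163.2, 251.7, 238.4]
sanding_block 0.65 [338.8, 212.6, 356.8, 232.9]
oil_bottle 0.77 [315.8, 227.2, 338.3, 268.0]
tape_measure 0.92 [311.6, 277.8, 345.8, 306.3]
red_tin 0.73 [295.1, 163.2, 310.9, 203.6]
red_tin 0.2 [220.5, 228.7, 272.4, 275.2]
top [0.424 0.005 1.44 ] [ 0.08 -0.03 -1.  ] 450.3801922565794
spanner_large 0.65 [272.7, 172.3, 287.1, 220.3]
spanner_large 0.58 [192.0, 135.7, 333.7, 227.9]
spanner_medium 0.6 [244.2, 165.7, 261.3, 214.9]
keeper_knob 0.85 [203.0, 160.9, 314.6, 179.2]
sanding_block 0.94 [340.5, 253.1, 375.6, 275.7]
oil_bottle 0.53 [340.4, 253.5, 374.9, 272.6]
oil_bottle 0.49 [278.6, 250.2, 295.4, 261.3]
red_tin 0.77 [385.0, 192.7, 416.8, 219.6]
{'clock': 1.0, 'joint_positions': array([58.69488721, 24.89354143,  1.4327638 , 90.13795632, -0.66711121,
       64.96973978, -4.30462319]), 'joint_vel': array([-0.07368216,  0.00095679,  0.03892767, -0.03023917,  0.00864634,
        0.02097329, -0.01471385]), 'tau': array([ 8.14361319e-04, -6.67677855e+01,  9.84191671e-01, -3.14818060e+01,
       -6.07893895e-02,  3.28678661e-02,  1.40670357e-05]), 'tool_pos': array([ 0.26834826, -0.5644979 ,  0.22675631]), 'tool_rot': array([ 1.79993044e+02, -1.97255555e-03,  2.54186055e+01]), 'wrist_force': array([ 0.39551935, -0.31380591,  0.39325679]), 'ft_torque': array([-0.03095193, -0.00692336, -0.0110096 ]), 'grasp_force': 0.0, 'opening': 0.09241663199577332}
```

```bash
python3 - <<'E'
import cv2
a=cv2.imread("pics/top0.png")[110:330,150:450];b=cv2.imread("pics/side0.png")[140:390,160:400]
cv2.imwrite("pics/topc.png",cv2.resize(a,None,fx=2.66,fy=2.66,interpolation=cv2.INTER_CUBIC));cv2.imwrite("pics/sidec.png",cv2.resize(b,None,fx=2.4,fy=2.4,interpolation=cv2.INTER_CUBIC))
E
```

```text
(no output)
```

View pics/topc.png

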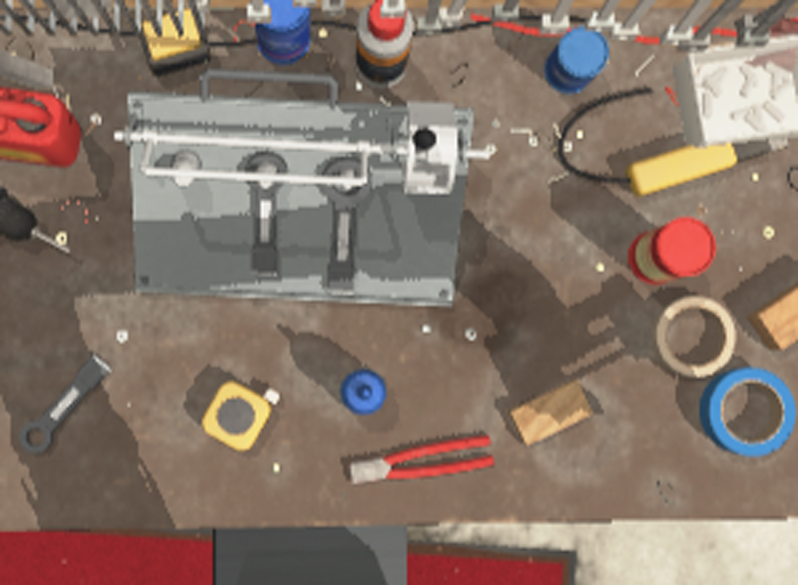

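View pics/sidec.png

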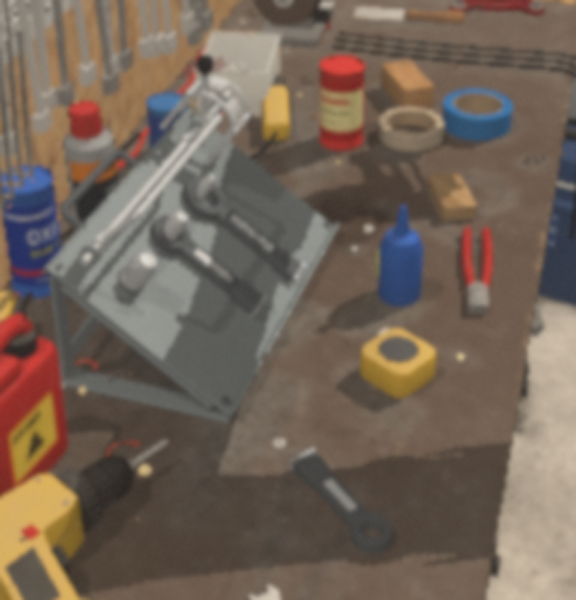

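```bash
cat > h.py <<'E'
import numpy as np,cv2,pickle
from scipy.spatial.transform import Rotation as Rn
NB=np.array([-.588,0,.809]);UP=np.array([.809,0,.588])
def cloud(f,T=None):
    """world points HxWx3 (nan where none)"""
    K=np.array(f["camera_matrix"]);z=f["range_z"].astype(float);z[z<=0]=np.nan
    v,u=np.indices(z.shape);P=np.stack([(u-K[0,2])/K[0,0]*z,(v-K[1,2])/K[1,1]*z,z],-1)
    if T is None:
        R=cv2.Rodrigues(np.array(f["rvec"],float))[0];return (P-np.array(f["tvec"],float).ravel())@R
    return P@T[:3,:3].T+T[:3,3]
def tool_T(s):
    T=np.eye(4);T[:3,:3]=Rn.from_euler("xyz",s["tool_rot"],degrees=True).as_matrix();T[:3,3]=s["tool_pos"];return T
def fit_plane(P,n0,tol=.003,it=30):
    """plane with normal near n0: robust"""
    n=n0.copy();d=np.median(P@n)
    h=np.histogram(P@n,bins=200);d=h[1][h[0].argmax()]
    for i in range(it):
        m=abs(P@n-d)<max(tol,.012*(1-i/10))
        c=P[m].mean(0);w=np.linalg.svd(P[m]-c,full_matrices=False)[2][2];n=w*np.sign(w@n0);d=n@c
    return n,d,m
E
python3 - <<'E'
from h import *
D=pickle.load(open("d0.pkl","rb"))
P=cloud(D["top"])
Q=P[146:225,198:327].reshape(-1,3);Q=Q[~np.isnan(Q[:,0])];Q=Q[Q[:,2]>.02]
n,d,m=fit_plane(Q,NB)
B=Q[m];print("n",n.round(4),d,m.sum(),"yaw",np.degrees(np.arctan2(-n[1],-n[0])))
yaw=np.arctan2(-n[1],-n[0]);Rz=Rn.from_euler("z",yaw).as_matrix()
L=B@Rz  # rack-oriented
for i,c in enumerate("xyz"): print(c,np.percentile(L[:,i],[0,.3,2,50,98,99.7,100]).round(4))
# rack x from plane: point (0,.109)
nl=n@Rz; print("nl",nl.round(3),"x0",(d-nl[2]*.109)/nl[0])
print("yrow extents");
for z0 in np.arange(.03,.15,.02):
    q=L[abs(L[:,2]-z0)<.01];print(round(z0,2),q[:,1].min().round(4),q[:,1].max().round(4),q[:,0].mean().round(3))
for nme in ["red_tin","sanding_block"]:
    if ("top",nme) in D: print(nme,np.nanmean(P[D["top",nme]["pixels"]],0).round(3))
# side view
S=cloud(D["side"])
for nme in ["oil_bottle","tape_measure","spanner_small","spanner_medium"]:
    print(nme,np.nanmean(S[D["side",nme]["pixels"]],0).round(3))
q=S[140:300,160:310].reshape(-1,3);q=q[~np.isnan(q[:,0])];q=q[(q[:,2]>.02)&(q[:,2]<.16)]
n,d,m=fit_plane(q,NB);print("side",n.round(4),d,m.sum(),np.degrees(np.arctan2(-n[1],-n[0])))
# small spanner from top: raised bench points
q=P[230:285,150:195].reshape(-1,3);q=q[~np.isnan(q[:,0])];print("bench z",np.median(q[:,2]));q=q[(q[:,2]>.008)]
print(len(q),q.mean(0).round(3),q.min(0).round(3),q.max(0).round(3))
E
```

```text
n [-0.5847  0.0335  0.8106] -0.29596154140844994 4749 yaw -3.2831789970737155
x [0.5285 0.5312 0.5363 0.6199 0.7191 0.7225 0.7293]
y [-0.1401 -0.1388 -0.1329  0.0612  0.2318  0.2366  0.2377]
z [0.02   0.0204 0.0223 0.0828 0.1542 0.1571 0.1644]
nl [-0.586 -0.     0.811] x0 0.6561993567281289
yrow extents
0.03 -0.1401 0.2377 0.547
0.05 -0.1401 0.2371 0.575
0.07 -0.1395 0.2364 0.603
0.09 -0.14 0.2377 0.629
0.11 -0.1389 0.2368 0.66
0.13 -0.1386 0.2376 0.688
red_tin [ 0.562 -0.412  0.093]
sanding_block [ 0.382 -0.283  0.021]
oil_bottle [ 0.406 -0.05   0.05 ]
tape_measure [0.379 0.102 0.026]
spanner_small [0.395 0.297 0.009]
spanner_medium [0.606 0.058 0.08 ]
side [-0.5864  0.0314  0.8094] -0.300032206426733 4836 -3.0683013233712733
bench z 0.0015223762628963162
337 [0.397 0.289 0.014] [0.328 0.234 0.008] [0.487 0.342 0.023]
```

```bash
cat >> h.py <<'E'
def rackR(yaw): return Rn.from_euler("z",yaw).as_matrix()
def tool_R(Rr,sign=1):
    """tool looking square into the board, tool y = sign*rack y"""
    z=Rr@-NB;y=sign*Rr[:,1];return np.stack([np.cross(y,z),y,z],1)
def rpy(R): return Rn.from_matrix(R).as_euler("xyz",degrees=True)
E
python3 - <<'E'
from h import *
from bench import manip
f=manip.grab_frame("wrist");print(np.array(f["hand_eye"]).round(3),f["camera_matrix"][0][0])
Rr=rackR(np.radians(-3.2));c=Rr@np.array([.656,.085,.109])
print(manip.sense()["joint_positions"].round(1))
for s in (1,-1):
  for y in (.18,.085,-.01,-.10):
    for o in (.005,.2):
      p=Rr@np.array([.656,y,.109])+Rr@UP*-.06+Rr@NB*o
      q=manip.ik(p,rpy(tool_R(Rr,s)));print(s,y,o,rpy(tool_R(Rr,s)).round(1),None if q is None else np.round(q,1))
E
```

```text
[[-0.001 -0.963 -0.268  0.073]
 [ 1.    -0.001  0.001  0.001]
 [-0.001 -0.268  0.963 -0.159]
 [ 0.     0.     0.     1.   ]] 317.4535339429411
[58.7 24.9  1.4 90.1 -0.7 65.  -4.3]
1 0.18 0.005 [180.   36.  176.8] [ 14.1  40.7 -58.7 126.2 101.9  51.6 -28.3]
1 0.18 0.2 [180.   36.  176.8] [ 26.   10.2 -69.7 128.6  64.3  38.1  -4. ]
1 0.085 0.005 [180.   36.  176.8] [ -6.7  25.9 -12.7 132.8 126.4  21.2 -52.7]
1 0.085 0.2 [180.   36.  176.8] [ 46.4   1.6 -68.  132.9  51.2  20.1  20.9]
1 -0.01 0.005 [180.   36.  176.8] [ 42.1  39.  -60.4 131.4 112.7  38.2 -17.7]
1 -0.01 0.2 [180.   36.  176.8] [ 30.6  -2.6 -33.9 135.7  14.   11.   70.1]
1 -0.1 0.005 [180.   36.  176.8] [ 54.7  39.6 -60.  129.7 114.5  30.4  -7.7]
1 -0.1 0.2 [180.   36.  176.8] [ -3.1  -3.9  15.2 137.  -21.6  12.  119. ]
-1 0.18 0.005 [180.  -36.   -3.2] [-37.3  27.2  11.  130.3 121.5  15.6 119.1]
-1 0.18 0.2 [180.  -36.   -3.2] None
-1 0.085 0.005 [180.  -36.   -3.2] [ -9.7  25.6  -9.  133.  129.3  20.1 123.9]
-1 0.085 0.2 [180.  -36.   -3.2] None
-1 -0.01 0.005 [180.  -36.   -3.2] [ 20.   27.7 -29.2 132.9 131.1  21.7 136.9]
-1 -0.01 0.2 [180.  -36.   -3.2] [  60.7   -1.5  -61.4  134.3    6.5   10.6 -100.3]
-1 -0.1 0.005 [180.  -36.   -3.2] [ 33.1  28.4 -29.2 131.3 145.7  15.5 134.2]
-1 -0.1 0.2 [180.  -36.   -3.2] [ 40.   -0.9 -26.1 134.3 -31.4  12.7 -50.8]
```

```bash
python3 - <<'E'
from h import *
from bench import manip
Rr=rackR(np.radians(-3.2))
R=tool_R(Rr,1)
for y in (.09,0.0,-.1):
  for s in (-.04,.05):
   for o in (.06,.1,.14,.2):
      p=Rr@np.array([.656,y,.109])+Rr@UP*s+Rr@NB*o
      q=manip.ik(p,rpy(R));print(y,s,o,p.round(3),None if q is None else np.round(q,1))
for p in ([.45,-.1,.3],[.45,0,.3],[.5,0,.35],[.45,.0,.4],[.5,-.2,.3]):
    for t in (0,20):
      q=manip.ik(p,[180,t,176.8]);print(p,t,None if q is None else np.round(q,1))
E
```

```text
0.09 -0.04 0.06 [0.592 0.057 0.134] [  5.8  19.9 -29.2 131.1  99.1  22.7 -25. ]
0.09 -0.04 0.1 [0.569 0.058 0.166] [  8.8  14.7 -33.1 131.8  86.7  21.9 -13.8]
0.09 -0.04 0.14 [0.545 0.06  0.199] [ 24.7  11.7 -50.8 131.2  74.8  24.9  -1.9]
0.09 -0.04 0.2 [0.51  0.062 0.247] [ 44.    2.7 -66.4 130.2  49.1  22.4  23.4]
0.09 0.05 0.06 [0.665 0.053 0.187] [ 18.7  22.8 -42.5 118.5  75.3  27.6   5.5]
0.09 0.05 0.1 [0.642 0.054 0.219] [ 12.6  15.7 -34.  119.7  61.4  23.9  16.5]
0.09 0.05 0.14 [0.618 0.056 0.252] [ 23.8  13.  -46.7 119.3  55.2  27.6  22.6]
0.09 0.05 0.2 [0.583 0.058 0.3  ] [ 25.6   4.6 -45.9 119.   36.   28.4  40. ]
0.0 -0.04 0.06 [ 0.587 -0.033  0.134] [ 42.8  28.3 -60.3 130.9 100.5  30.1 -10.7]
0.0 -0.04 0.1 [ 0.564 -0.032  0.166] [  7.8  11.6 -15.1 134.3  98.2   8.5 -14.9]
0.0 -0.04 0.14 [ 0.54  -0.03   0.199] [ 18.7   6.7 -26.6 133.9  64.1   9.8  19.1]
0.0 -0.04 0.2 [ 0.505 -0.028  0.247] [ 30.8  -1.8 -35.8 132.9  17.4  13.5  65.8]
0.0 0.05 0.06 [ 0.66  -0.037  0.187] [ 27.2  20.9 -38.2 119.8  70.6  18.6  18. ]
0.0 0.05 0.1 [ 0.637 -0.036  0.219] [ 23.   14.5 -31.8 121.  
[... 764 characters left out ...]
 0.2 [ 0.572 -0.132  0.3  ] [ 15.3   1.4  -4.9 121.1 -11.1  22.1 106.2]
[0.45, -0.1, 0.3] 0 [ 41.   10.  -40.1 102.8   6.9  69.6  85.7]
[0.45, -0.1, 0.3] 20 [ 36.   -4.2 -26.4 118.8  -5.6  45.2  99.4]
[0.45, 0, 0.3] 0 [ 33.7   9.7 -45.8 103.8   7.4  69.6  72.5]
[0.45, 0, 0.3] 20 [ 29.8  -5.6 -35.6 119.5  -0.   45.3  80.5]
[0.5, 0, 0.35] 0 [ 29.7  13.3 -43.9  92.9   9.4  77.6  71.3]
[0.5, 0, 0.35] 20 [ 26.   -1.9 -33.2 109.5   3.2  52.4  77.9]
[0.45, 0.0, 0.4] 0 [ 34.7   6.4 -45.5  92.8   4.6  82.7  75.6]
[0.45, 0.0, 0.4] 20 [ 29.2  -9.5 -31.9 108.3  -3.2  59.9  84.7]
[0.5, -0.2, 0.3] 0 [ 44.5  17.9 -37.2  93.5  11.2  72.4  92.1]
[0.5, -0.2, 0.3] 20 [ 47.1   5.2 -28.8 110.2  -3.9  46.1 107.8]
```

```bash
python3 - <<'E'
from h import *
from bench import manip
Rr=rackR(np.radians(-3.2));R=tool_R(Rr,1)
manip.move_pose([.5,0,.35],[180,20,176.8])
p=Rr@np.array([.656,.075,.109])+Rr@UP*-.03+Rr@NB*.13
manip.move_pose(p,rpy(R))
s=manip.sense();f=manip.grab_frame("wrist");print(s["clock"],s["joint_positions"].round(1),s["tool_pos"].round(4))
D={"s":s,"f":f}
for n in ["rack","spanner_large","spanner_medium","keeper_knob","keeper_axis","peg_large"]:
    try: r=manip.regions_of(n,"wrist")
    except Exception as e: print(n,e);continue
    D[n]=r
    for q in r[:2]: print(n,round(q["confidence"],2),q["box"])
pickle.dump(D,open("w0.pkl","wb"));cv2.imwrite("pics/w0.png",f["color"])
E
```

```text
4.4583 [  7.    9.2 -27.5 131.5  71.3  18.1   2.7] [0.5593 0.0432 0.197 ]
rack 0.94 [8.9, 28.8, 483.5, 341.2]
spanner_large 0.81 [160.0, 49.3, 223.6, 251.5]
spanner_medium 0.88 [261.3, 78.6, 316.6, 252.2]
keeper_knob 0.92 [156.1, 308.6, 384.6, 336.3]
keeper_axis 0.76 [7.9, 32.1, 482.4, 337.4]
peg_large 0.68 [8.6, 33.6, 481.0, 335.3]
```

View pics/w0.png

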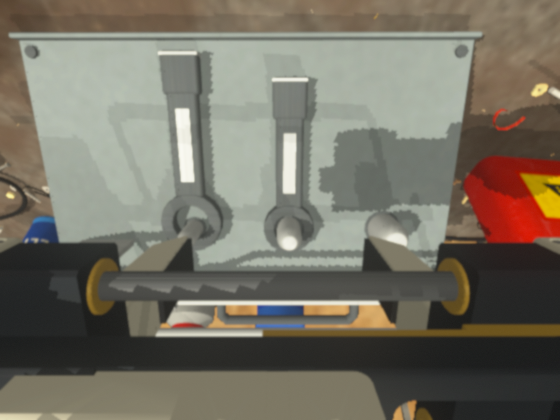

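```bash
python3 - <<'E'
from h import *
D=pickle.load(open("w0.pkl","rb"));f=D["f"]
P=cloud(f,tool_T(D["s"])@np.array(f["hand_eye"]))
Q=P[45:235,40:465].reshape(-1,3);Q=Q[~np.isnan(Q[:,0])]
n,d,m=fit_plane(Q,NB,.002);yaw=np.arctan2(-n[1],-n[0]);print("n",n.round(4),d,m.sum(),np.degrees(yaw), "res",(Q[m]@n-d).std())
# in-plane axes
yv=np.cross(n,[0,0,1]);yv/=-np.linalg.norm(yv);yv*=np.sign(yv[1]);up=np.cross(yv,n)
C=np.stack([P@up,P@yv,P@n-d],-1)
b=abs(C[...,2])<.003
# edge directions: left & right board edges in row range; lower edge
rows=range(60,230,5);e=[]
for r in rows:
    c=np.where(b[r,20:480])[0]+20;e.append((C[r,c[0],0],C[r,c[0],1],C[r,c[-1],0],C[r,c[-1],1]))
e=np.array(e);print("right edge y",np.median(e[:,1]),np.polyfit(e[:,0],e[:,1],1),"left",np.median(e[:,3]),np.polyfit(e[:,2],e[:,3],1))
lo=[]
for c in range(60,450,10):
    r=np.where(b[20:120,c])[0]+20;lo.append((C[r[0],c,1],C[r[0],c,0]))
lo=np.array(lo);print("lower edge s",np.median(lo[:,1]),np.polyfit(lo[:,0],lo[:,1],1),"z",P[45,100:400:50,2])
for nm,(u0,u1,v0,v1) in {"L":(365,410,205,244),"M":(265,312,212,252),"S":(165,220,205,250)}.items():
    c=C[v0:v1,u0:u1].reshape(-1,3);
    t=c[(c[:,2]>.03)&(c[:,2]<.046)];print(nm,len(t),t.mean(0).round(4),t.min(0).round(4),t.max(0).round(4))
    t=c[(c[:,2]>.0375)&(c[:,2]<.043)];print("   top",len(t),t.mean(0).round(4),((t.min(0)+t.max(0))/2).round(4))
for nm in ("spanner_large","spanner_medium"):
    c=C[D[nm][0]["pixels"]];c=c[(c[:,2]>.009)&(c[:,2]<.018)];print(nm,len(c),c.mean(0).round(4),c.min(0).round(4),c.max(0).round(4))
    h=c[(c[:,0]>c[:,0].min()+.03)&(c[:,0]<c[:,0].min()+.10)];k=np.polyfit(h[:,0],h[:,1],1);print("  handle slope deg",np.degrees(np.arctan(k[0])),"top h",np.median(h[:,2]),"ring-end c:",(lambda q:(q[:,1].min()+q[:,1].max())/2)(c[c[:,0]>c[:,0].max()-.035]))
np.savez("rk0.npz",up=up,yv=yv,n=n,d=d)
E
```

```text
n [-0.5873  0.0339  0.8087] -0.299210301776028 65733 -3.2997640150854797 res 0.0006956711319715433
right edge y -0.1391033889725383 [-0.00048623 -0.13881527] left 0.23671129219733256 [1.47540594e-05 2.36679980e-01]
lower edge s 0.43404490013039726 [-1.54330026e-04  4.32518437e-01] z [0.01479044 0.01651822 0.01585614 0.01524057 0.01516958 0.01597869]
L 451 [0.5909 0.1734 0.0367] [0.5841 0.1607 0.03  ] [0.5985 0.1887 0.0417]
   top 225 [0.5929 0.1751 0.0396] [0.5928 0.1746 0.0397]
M 451 [0.5954 0.0847 0.0367] [0.587  0.0744 0.0301] [0.6062 0.0953 0.0414]
   top 236 [0.5972 0.0847 0.0395] [0.5973 0.0846 0.0394]
S 111 [ 0.5942 -0.0026  0.0329] [ 0.5905 -0.0115  0.03  ] [0.604  0.003  0.0377]
   top 1 [ 0.5945 -0.0011  0.0377] [ 0.5945 -0.0011  0.0377]
spanner_large 6220 [ 0.5193 -0.0038  0.0133] [ 0.4435 -0.0326  0.009 ] [0.6164 0.0229 0.0165]
  handle slope deg 0.22315436002490457 top h 0.013029768418797855 ring-end c: -0.0048365326867243815
spanner_medium 4858 [0.5304 0.0848 0.0134] [0.4639 0.0623 0.0092] [0.6179 0.1077 0.0165]
  handle slope deg 0.16010524251952962 top h 0.01305795888001346 ring-end c: 0.0850256322333296
```

```bash
cat >> h.py <<'E'
try:
    K0=np.load("rk0.npz");up,yv,nn,d0=K0["up"],K0["yv"],K0["n"],float(K0["d"])
    S0=.597;YL,YM,YS=.1748,.0848,-.0052
    RT=np.stack([-up,yv,-nn],1);RPY=rpy(RT)
    def pt(s,y,o): return up*(S0+s)+yv*y+nn*(d0+o)
    def inv(p): return np.stack([p@up-S0,p@yv,p@nn-d0],-1)
except FileNotFoundError: pass
def wrist(manip,name):
    s=manip.sense();f=manip.grab_frame("wrist");P=cloud(f,tool_T(s)@np.array(f["hand_eye"]))
    cv2.imwrite(f"pics/{name}.png",f["color"]);return s,f,P
E
python3 - <<'E'
from h import *
from bench import manip
manip.grip(.05)
for o,v in ((.10,.2),(.05,.15),(.005,.08)):
    hit=manip.line_to(pt(-.071,-.0045,o),RPY,v,threshold=15 if o<.02 else None)
    s=manip.sense();print(hit,s["clock"],inv(s["tool_pos"]).round(4),s["joint_positions"].round(1),s["wrist_force"].round(1))
manip.grip(.01,40)
s=manip.sense();print(s["opening"],s["grasp_force"],s["wrist_force"].round(1))
manip.line_to(pt(-.071,-.0045,.065),velocity=.1)
s,f,P=wrist(manip,"w1");print(s["clock"],inv(s["tool_pos"]).round(4),s["opening"],s["wrist_force"].round(1),s["joint_positions"].round(1))
E
```

```text
False 6.5167 [-0.0708 -0.0043  0.1   ] [ 19.1  13.3 -27.7 137.3 113.9  12.7 -30. ] [ 0.4 -0.3  0.4]
False 7.0 [-0.0714 -0.0038  0.0501] [ 22.6  22.2 -33.1 135.6 123.6  19.9 -37.7] [-0.6 -0.6  0.5]
False 7.7167 [-0.071  -0.0044  0.0054] [ 23.3  29.4 -34.7 133.7 128.4  25.2 -40.2] [-0.6  0.2  0.4]
0.025045939204126174 40.00199854373932 [-2.8  0.3  4.5]
8.9917 [-0.0694 -0.0045  0.0651] 0.025130003894036135 [ 5.9 -0.9  0.9] [ 22.1  19.6 -32.1 136.1 121.7  18.  -36.3]
```

View pics/w1.png

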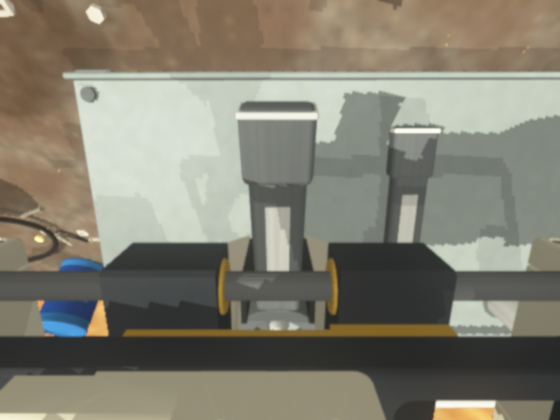

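```bash
cat >> h.py <<'E'
def held(P,s,box=(240,320,105,240)):
    """top-face plane + mid-line of the spanner in the hand, in (s,y,o) coordinates"""
    C=inv(P[box[2]:box[3],box[0]:box[1]].reshape(-1,3));C=C[~np.isnan(C[:,0])]
    t=inv(s["tool_pos"]);c=C[(abs(C[:,2]-t[2]-.008)<.015)&(abs(C[:,1]-t[1])<.03)]
    A=np.c_[c[:,0]-t[0],c[:,1]-t[1],np.ones(len(c))]
    k=np.linalg.lstsq(A,c[:,2]-t[2],rcond=None)[0]
    smin=np.percentile(c[:,0],.5)-t[0];ys=[]
    for a in np.arange(smin+.004,-.03,.004):
        q=c[abs(c[:,0]-t[0]-a)<.002,1]-t[1]
        if len(q)>5: ys.append((a,(q.min()+q.max())/2))
    ys=np.array(ys);l=np.polyfit(ys[:,0],ys[:,1],1)
    print("tool",t.round(4),"top o=%.4f, pitch %.2f deg, roll %.2f, block end s %.4f, midline y0 %.4f yaw %.2f"%(k[2],np.degrees(k[0]),np.degrees(k[1]),smin,l[1],np.degrees(l[0])))
E
python3 - <<'E'
from h import *
from bench import manip
manip.dwell(.15)
s,f,P=wrist(manip,"w2");print(s["clock"],s["wrist_force"].round(1),s["ft_torque"].round(2));held(P,s)
E
```

```text
9.1917 [5.4 0.3 1. ] [ 0.1  -0.98  0.01]
tool [-0.0696 -0.0045  0.0647] top o=0.0065, pitch -21.16 deg, roll 0.35, block end s -0.0470, midline y0 -0.0001 yaw 0.60
```

```bash
python3 - <<'E'
from h import *
from bench import manip
def st(h=None):
    s=manip.sense();print(h,round(s["clock"],2),inv(s["tool_pos"]).round(4),s["opening"].round(4),s["wrist_force"].round(1))
st(manip.line_to(pt(-.066,-.0045,.065),velocity=.05))
st(manip.line_to(pt(-.066,-.0045,.008),velocity=.08,threshold=25))
manip.grip(.05)
manip.dwell(.1)
st(manip.line_to(pt(-.070,-.0045,.0025),velocity=.05,threshold=15))
s,f,P=wrist(manip,"w3");C=inv(P[20:240,200:360].reshape(-1,3));c=C[(C[:,2]>.009)&(C[:,2]<.018)&(abs(C[:,1])<.03)];print(c.mean(0),c.min(0),c.max(0))
manip.grip(.01,60);st()
st(manip.line_to(pt(-.063,-.0045,.0028),velocity=.05))
st(manip.line_to(pt(-.063,-.0045,.02),velocity=.05))
s,f,P=wrist(manip,"w4");held(P,s)
E
```

```text
Traceback (most recent call last):
AttributeError: 'float' object has no attribute 'round'
```

```bash
cat >> h.py <<'E'
def st(manip,h=None):
    s=manip.sense();print(h,round(s["clock"],2),inv(s["tool_pos"]).round(4),round(s["opening"],4),s["wrist_force"].round(1),flush=True)
E
python3 - <<'E'
from h import *
from bench import manip
st(manip)
st(manip,manip.line_to(pt(-.066,-.0045,.008),velocity=.08,threshold=25))
manip.grip(.05)
manip.dwell(.1)
st(manip,manip.line_to(pt(-.070,-.0045,.0025),velocity=.05,threshold=15))
s,f,P=wrist(manip,"w3");C=inv(P[20:240,200:360].reshape(-1,3));c=C[(C[:,2]>.009)&(C[:,2]<.018)&(abs(C[:,1])<.03)];print(c.mean(0),c.min(0),c.max(0))
manip.grip(.01,60);st(manip)
st(manip,manip.line_to(pt(-.063,-.0045,.0028),velocity=.05))
st(manip,manip.line_to(pt(-.063,-.0045,.02),velocity=.05))
s,f,P=wrist(manip,"w4");held(P,s)
E
```

```text
None 9.49 [-0.0662 -0.0044  0.0646] 0.0254 [ 5.1 -0.  -2.6]
False 10.36 [-0.0664 -0.0045  0.0082] 0.0254 [-2.8 -0.5 -3.7]
False 11.37 [-0.0707 -0.0045  0.0021] 0.0502 [0.1 0.6 0.9]
[-0.12635272 -0.00440714  0.01296771] [-0.16679433 -0.02998072  0.00900149] [-0.08149164  0.02989634  0.01619755]
None 11.94 [-0.0698 -0.0045  0.0026] 0.0252 [-0.3  0.7  1.1]
False 12.23 [-0.063  -0.0046  0.0027] 0.0255 [ 0.   0.8 -5.6]
False 12.72 [-0.0627 -0.0046  0.0204] 0.0253 [-0.1 -0.  -5.7]
tool [-0.0627 -0.0046  0.0204] top o=0.0094, pitch -1.65 deg, roll -0.12, block end s -0.0755, midline y0 -0.0004 yaw 0.01
```

View pics/w4.png

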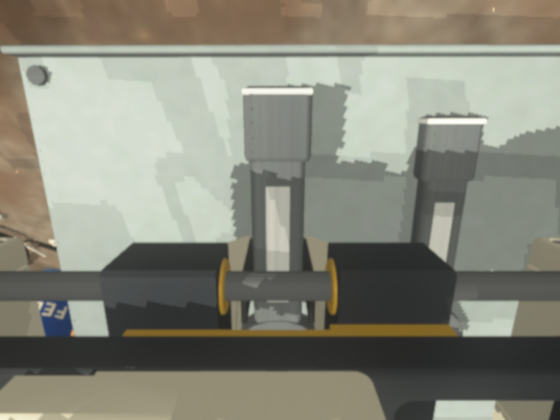

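```bash
python3 - <<'E'
from h import *
from bench import manip
st(manip,manip.line_to(pt(-.063,-.0045,.065),velocity=.1))
s,f,P=wrist(manip,"w5");t=inv(s["tool_pos"])
for r in range(70,120,3): 
    c=inv(P[r,265:290])-t;print(r,np.nanmedian(c,0).round(4),end="; ")
print();held(P,s,(240,320,85,240))
E
```

```text
False 13.38 [-0.0627 -0.0046  0.0649] 0.025 [ 0.6 -0.2 -4.6]
70 [-0.0996 -0.0008 -0.0649]; 73 [-0.0978 -0.0008 -0.065 ]; 76 [-0.0959 -0.0008 -0.0648]; 79 [-0.0941 -0.0008 -0.065 ]; 82 [-0.0923 -0.0008 -0.0652]; 85 [-0.0904 -0.0008 -0.0651]; 88 [-0.0826 -0.0006  0.0109]; 91 [-0.0813 -0.0006  0.0117]; 94 [-0.0801 -0.0006  0.0113]; 97 [-0.0788 -0.0006  0.0114]; 100 [-0.0776 -0.0006  0.0114]; 103 [-0.0763 -0.0006  0.0115]; 106 [-0.075  -0.0006  0.0113]; 109 [-0.0738 -0.0006  0.0118]; 112 [-0.0725 -0.0006  0.0117]; 115 [-0.0712 -0.0006  0.0115]; 118 [-0.0699 -0.0008  0.0114]; 
tool [-0.0627 -0.0046  0.0649] top o=0.0095, pitch -1.43 deg, roll -0.09, block end s -0.0835, midline y0 -0.0005 yaw -0.03
```

```bash
python3 - <<'E'
from h import *
from bench import manip
st(manip,manip.line_to(pt(-.072,-.0045,.067),velocity=.1))
st(manip,manip.line_to(pt(-.072,YL,.067),velocity=.2))
st(manip,manip.line_to(pt(-.0632,YL,.06),velocity=.08))
print(manip.sense()["joint_positions"].round(1))
st(manip,manip.line_to(pt(-.0632,YL,.030),velocity=.05,threshold=12))
s,f,P=wrist(manip,"w6");held(P,s,(240,320,85,240))
E
```

```text
False 13.68 [-0.0732 -0.0046  0.0665] 0.0251 [ 1.   0.2 -5.5]
False 14.72 [-0.0722  0.173   0.0667] 0.0251 [ 0.5 -1.  -5.4]
False 15.02 [-0.0625  0.1736  0.0596] 0.0253 [-0.4 -0.6 -5.3]
[ -3.2  23.5 -33.8 129.8  94.4  32.4 -30.2]
False 15.77 [-0.0634  0.1749  0.03  ] 0.0253 [ 0.1 -0.5 -5.2]
tool [-0.0634  0.1749  0.03  ] top o=0.0095, pitch -1.48 deg, roll -0.09, block end s -0.0835, midline y0 -0.0004 yaw 0.04
```

```bash
python3 - <<'E'
from h import *
from bench import manip
st(manip,manip.line_to(pt(-.0634,YL,.0035),velocity=.06,threshold=15))
manip.grip(.05);manip.dwell(.1)
st(manip)
st(manip,manip.line_to(pt(-.0634,YL,.06),velocity=.15))
st(manip,manip.line_to(pt(-.075,.09,.13),velocity=.2))
s,f,P=wrist(manip,"w7");C=inv(P)
r=manip.regions_of("spanner_large","wrist")
for q in r[:1]:
    c=C[q["pixels"]];c=c[(c[:,2]>.009)&(c[:,2]<.018)];h=c[(c[:,0]<-.05)&(c[:,0]>-.11)];k=np.polyfit(h[:,0],h[:,1],1)
    print(q["confidence"],np.percentile(c,[1,99],axis=0).round(4),np.degrees(np.arctan(k[0])),np.median(h[:,2]))
print(s["joint_positions"].round(1))
E
```

```text
True 16.31 [-0.0633  0.1745  0.0027] 0.0253 [-3.2 -0.4  6.7]
None 17.03 [-0.0654  0.1739  0.0023] 0.0501 [-0.3 -0.5  0.1]
False 17.57 [-0.0629  0.1747  0.06  ] 0.0498 [ 0.4  0.5 -0.9]
False 18.27 [-0.0747  0.0902  0.1295] 0.0499 [-0.2  0.2 -0.7]
0.6 [[-0.1465  0.1586  0.0096]
 [-0.0319  0.1871  0.0153]] -0.4023063344956405 0.013040122127436549
[  5.6  10.2 -31.2 136.3  85.9  20.8 -16.4]
```

View pics/w7.png

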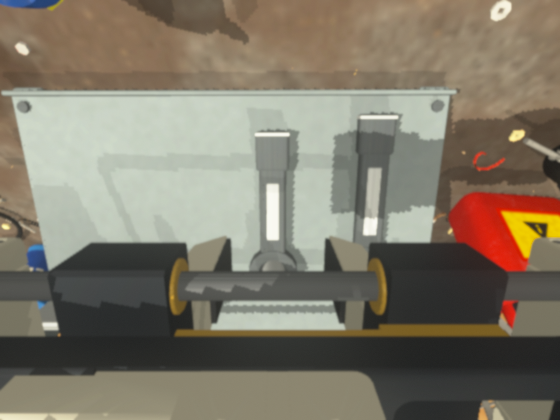

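```bash
python3 - <<'E'
from h import *
from bench import manip
D=pickle.load(open("d0.pkl","rb"));P=cloud(D["top"])
q=P[230:285,150:195].reshape(-1,3);q=q[(q[:,2]>.008)&(q[:,2]<.024)]
for _ in range(5):
    c=np.median(q,0);q=q[np.linalg.norm(q[:,:2]-c[:2],axis=1)<.085]
c=q.mean(0);w=np.linalg.svd((q-c)[:,:2],full_matrices=False)[2][0];t=(q-c)[:,:2]@w
print(c,np.degrees(np.arctan2(w[1],w[0])),t.min(),t.max(),len(q))
ql=q[(q-c)[:,0]<0]
for y in (-42,138):
  for (x,yy) in ((.40,.289),):
    for z in (.01,.1,.2):
      j=manip.ik([x,yy,z],[180,0,y]);print(y,z,None if j is None else np.round(j,1))
print(manip.sense()["joint_positions"].round(1))
R2=tool_R(rackR(np.radians(-3.3)),-1)
for o in (.005,.04,.065,.1):
  for s in (-.05,-.08):
    j=manip.ik(pt(s,YS,o),rpy(R2));k=manip.ik(pt(s,YS,o),RPY);print(o,s,None if j is None else np.round(j,1),None if k is None else np.round(k,1))
E
```

```text
[0.39670117 0.28887739 0.01428856] 139.02204104364907 -0.0729249362734232 0.08227999410524664 334
-42 0.01 [ -65.9   34.    33.   122.4  -34.1   32.9 -140. ]
-42 0.1 [ -81.3   30.5   55.3  119.6  -34.5   47.4 -137.2]
-42 0.2 [ -90.9   24.    67.1  113.4  -25.8   59.5 -143.9]
138 0.01 [-15.4  35.4 -36.1 118.2  34.4  37.2 -26.8]
138 0.1 [-13.1  26.7 -38.1 114.3  22.5  46.4 -16.1]
138 0.2 [-12.1  18.6 -37.7 107.8  13.3  58.   -7.4]
[  5.5  10.3 -31.2 136.3  85.8  20.8 -16.4]
0.005 -0.05 [  3.9  24.9  -9.4 132.5 148.8  15.3 116.2] [ 14.5  26.4 -22.8 131.7 132.9  18.6 -46.1]
0.005 -0.08 [  3.2  26.1  -9.1 136.3 155.5  19.8 108.9] [ 16.7  28.  -26.2 135.3 137.7  23.4 -51.1]
0.04 -0.05 [  5.2  20.2 -11.2 133.9 139.5  12.7 125.1] [ 16.2  21.7 -24.7 133.1 124.9  16.1 -39. ]
0.04 -0.08 [  5.2  21.2 -11.8 137.7 148.3  16.9 115.7] [ 16.4  22.7 -25.5 136.9 134.4  19.8 -49.1]
0.065 -0.05 [  5.6  16.7 -11.7 134.7 130.8  10.5 133.4] [ 17.8  18.2 -26.3 133.8 116.9  14.3 -31.6]
0.065 -0.08 [  6.6  17.5 -13.5 138.5 141.7  14.5 121.9] [ 18.7  19.2 -28.1 137.6 128.1  17.7 -43.4]
0.1 -0.05 [  6.2  11.6 -12.4 135.4 109.1   7.9 154.6] [ 17.1  12.8 -24.8 134.7 102.5  10.7 -18. ]
0.1 -0.08 [  7.4  12.1 -14.5 139.3 129.2  10.8 133.9] [ 20.   13.7 -28.9 138.4 118.2  13.7 -34.3]
```

```bash
python3 - <<'E'
from h import *
from bench import manip
manip.line_to(pt(-.085,.12,.15),velocity=.2)
j=manip.ik([.367,.316,.2],[180,0,-41]);print(np.round(j,1))
manip.move_j(j)
s,f,P=wrist(manip,"w8");print(s["clock"],s["tool_pos"].round(3))
r=manip.regions_of("spanner_small","wrist")
for q in r[:3]: print(q["confidence"],q["box"])
pickle.dump((s,f,r),open("w8.pkl","wb"))
E
```

```text
[  1.6  26.7 -65.3 107.8  27.2  63.1 154.9]
21.2 [0.367 0.316 0.2  ]
0.82 [260.5, 80.0, 294.9, 209.8]
```

View pics/w8.png

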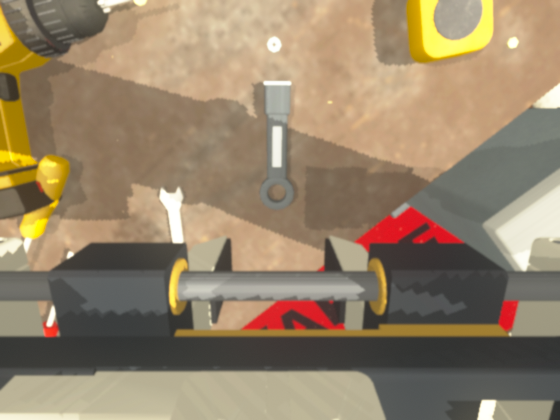

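```bash
python3 - <<'E'
from h import *
from bench import manip
s,f,r=pickle.load(open("w8.pkl","rb"));P=cloud(f,tool_T(s)@np.array(f["hand_eye"]))
m=r[0]["pixels"];c=P[m];zb=np.nanmedian(P[100:200,180:240,2]);print("bench",zb)
c=c[(c[:,2]>zb+.006)];print(len(c),np.percentile(c[:,2],[5,50,95]))
A=P[75:215,255:300].reshape(-1,3);A=A[(A[:,2]>zb+.007)]
for q in (c,A):
    w=np.linalg.svd((q-q.mean(0))[:,:2],full_matrices=False)[2][0];w*=np.sign(w[1])
    n2=np.array([-w[1],w[0]]);t=q[:,:2]@w;u=q[:,:2]@n2
    o=(np.percentile(t,.3)+.068,np.percentile(t,99.7)-.0695)
    k=np.polyfit(t,u,1)
    mid=[(a,(lambda z:(z.min()+z.max())/2)(u[abs(t-a)<.002])) for a in np.arange(t.min()+.005,t.max()-.005,.004)];mid=np.array(mid);k=np.polyfit(mid[:,0],mid[:,1],1)
    to=np.mean(o);uo=np.polyval(k,to)
    print("len",np.ptp(t),"origin t",o,"xy",(w*to+n2*uo).round(4),"yaw",np.degrees(np.arctan2(w[1],w[0])+k[0]))
for z in (.003,.05,.1,.2):
  for y in (-41.5,138.5):
    j=manip.ik([.395,.29,z],[180,0,y]);print(z,y,None if j is None else np.round(j,1))
E
```

```text
bench 0.0006081632358832245
2807 [0.01213049 0.01403541 0.01554371]
len 0.13591382473175137 origin t (np.float64(-0.10706675762649925), np.float64(-0.10961936215258605)) xy [0.3992 0.2897] yaw 138.71145535766786
len 0.13591440422238524 origin t (np.float64(-0.10695590894853771), np.float64(-0.10950500299931379)) xy [0.3992 0.2897] yaw 138.7108642306157
0.003 -41.5 [ -7.3  40.6 -49.1 118.2  46.4  42.8 142.3]
0.003 138.5 [-73.2  38.   43.6 123.5 -45.9  36.2  52. ]
0.05 -41.5 [ -3.8  37.2 -53.8 116.4  41.3  47.7 146.7]
0.05 138.5 [-74.1  32.1  44.  121.9 -35.5  39.4  42.6]
0.1 -41.5 [ -0.4  33.7 -58.2 113.8  36.2  52.9 151. ]
0.1 138.5 [-81.9  30.1  55.3 120.  -34.2  47.2  42.7]
0.2 -41.5 [  7.5  29.2 -68.9 107.   30.1  65.  156.1]
0.2 138.5 [-85.3  19.   55.7 113.5 -18.7  56.9  27.9]
```

```bash
python3 - <<'E'
from h import *
from bench import manip
R=[180,0,-41.3]
def stt(h=None): s=manip.sense();print(h,round(s["clock"],2),s["tool_pos"].round(4),s["tool_rot"].round(1),round(s["opening"],4),s["wrist_force"].round(1),flush=True)
stt(manip.line_to([.3992,.2897,.06],R,.2))
stt(manip.line_to([.3992,.2897,.0035],R,.1,threshold=12))
manip.grip(.008,60);stt()
stt(manip.line_to([.3992,.2897,.05],R,.1))
stt(manip.line_to([.3992,.2897,.17],R,.2))
manip.move_j([5.5,10.3,-31.2,136.3,85.8,20.8,-16.4]);st(manip)
manip.line_to(pt(-.075,.09,.13),RPY,.1)
s,f,P=wrist(manip,"w9");held(P,s,(240,320,85,240))
t=inv(s["tool_pos"])
for r in range(70,150,4): 
    c=inv(P[r,270:286])-t;print(r,np.nanmedian(c,0).round(4),end="; ")
E
```

```text
False 22.18 [0.3992 0.2906 0.0609] [-179.9    0.   -41.3] 0.0496 [-0.   0.3  0.2]
False 22.9 [0.3992 0.2901 0.0039] [-180.     0.   -41.3] 0.05 [ 1.   0.4 -0.2]
None 23.48 [0.3993 0.2897 0.0037] [-180.    -0.   -41.3] 0.0212 [-0.2 -2.3  3.5]
False 24.09 [0.3992 0.2893 0.0497] [180.   -0.  -41.3] 0.0212 [-0.1 -0.4 -3.3]
False 24.84 [0.3989 0.2889 0.1689] [179.9   0.  -41.3] 0.0211 [-0.6 -0.4 -3. ]
None 27.37 [-0.0752  0.091   0.1291] 0.0214 [-0.3  0.1 -2.9]
tool [-0.0751  0.09    0.13  ] top o=0.0084, pitch -1.85 deg, roll -0.18, block end s -0.0645, midline y0 -0.0003 yaw 0.05
70 [-0.1082 -0.0005 -0.131 ]; 74 [-0.1052 -0.0005 -0.1328]; 78 [-0.1023 -0.0005 -0.1351]; 82 [-0.0993 -0.0005 -0.1372]; 86 [-0.0962 -0.0005 -0.1391]; 90 [-0.0914 -0.0005 -0.12  ]; 94 [-0.0883 -0.0005 -0.1199]; 98 [-0.0857 -0.0005 -0.1304]; 102 [-0.0824 -0.0005 -0.1302]; 106 [-0.0791 -0.0005 -0.1296]; 110 [-0.0758 -0.0005 -0.1298]; 114 [-0.0724 -0.0005 -0.1298]; 118 [-0.069  -0.0005 -0.1298]; 122 [-0.0657 -0.0005 -0.1297]; 126 [-0.0622 -0.0005 -0.1301]; 130 [-0.0646 -0.0004  0.0077]; 134 [-0.0629 -0.0004  0.0105]; 138 [-0.0611 -0.0004  0.0104]; 142 [-0.0593 -0.0004  0.0102]; 146 [-0.0576 -0.0004  0.0106];
```

View pics/w9.png

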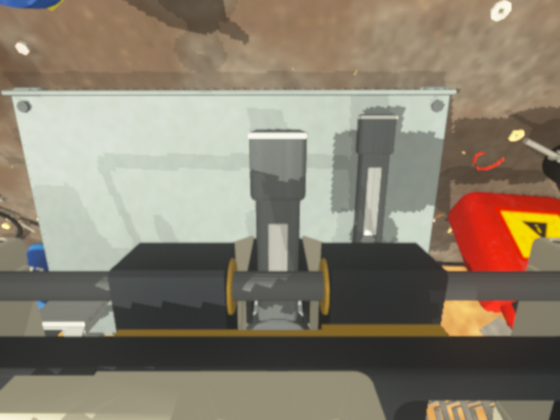

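```bash
python3 - <<'E'
from h import *
from bench import manip
st(manip,manip.line_to(pt(-.065,YS,.10),velocity=.2))
st(manip,manip.line_to(pt(-.0515,YS,.055),velocity=.12))
manip.dwell(.1)
h=manip.line_to(pt(-.0515,YS,.028),velocity=.05,threshold=8);st(manip,h)
s,f,P=wrist(manip,"w10");held(P,s,(240,320,85,240))
E
```

```text
False 28.32 [-0.0652 -0.005   0.1   ] 0.0213 [-0.4 -0.8 -1.9]
False 28.86 [-0.0521 -0.0041  0.0553] 0.021 [-0.1 -0.7 -2.2]
False 29.65 [-0.0519 -0.0052  0.0278] 0.0213 [-0.8  0.2 -2.5]
tool [-0.0519 -0.0052  0.0278] top o=0.0084, pitch -1.89 deg, roll -0.21, block end s -0.0645, midline y0 -0.0004 yaw -0.04
```

```bash
python3 - <<'E'
from h import *
from bench import manip
h=manip.line_to(pt(-.052,YS,.0035),velocity=.06,threshold=12);st(manip,h)
manip.grip(.05);manip.dwell(.1);st(manip)
st(manip,manip.line_to(pt(-.052,YS,.06),velocity=.15))
st(manip,manip.line_to(pt(-.09,.03,.13),velocity=.2))
s,f,P=wrist(manip,"w11");C=inv(P)
for n in("spanner_small","spanner_large","spanner_medium"):
  for q in manip.regions_of(n,"wrist")[:1]:
    c=C[q["pixels"]];c=c[(c[:,2]>.009)&(c[:,2]<.018)];print(n,q["confidence"],np.percentile(c,[1,50,99],axis=0).round(4).tolist())
D=pickle.load(open("d0.pkl","rb"))
fr={"top0":D["top"],"side0":D["side"]}
for c in("top","side"):
    g=manip.grab_frame(c);fr[c+"1"]=g;cv2.imwrite(f"pics/{c}1.png",g["color"])
pickle.dump(fr,open("k.pkl","wb"))
for k,g in fr.items():
    C=inv(cloud(g));col=g["color"].astype(int).max(-1)
    m=(col<70)&(C[...,0]>.02)&(C[...,0]<.14)&(C[...,2]>.085)&(C[...,2]<.14)&(C[...,1]<-.03)&(C[...,1]>-.16)
    v,u=np.where(m);print(k,m.sum(),(u.min(),u.max(),v.min(),v.max()) if m.sum() else "", C[m].mean(0).round(4) if m.sum() else "",(C[m].min(0).round(4),C[m].max(0).round(4)) if m.sum() else "")
E
python3 - <<'E'
import cv2,numpy as np
a=cv2.imread("pics/top1.png")[120:240,190:340];b=cv2.imread("pics/side1.png")[130:290,180:380]
cv2.imwrite("pics/c1.png",np.vstack([cv2.resize(a,(400,300),interpolation=2),cv2.resize(b,(400,300),interpolation=2)]))
E
```

```text
True 30.13 [-0.0518 -0.0055  0.0035] 0.0212 [-2.5 -0.6  4.9]
None 30.91 [-0.053  -0.0055  0.0037] 0.05 [0.8 0.7 0.4]
False 31.43 [-0.0514 -0.0054  0.06  ] 0.0497 [0.2 0.1 0.3]
False 32.02 [-0.0895  0.0299  0.1295] 0.0499 [ 0.5  0.  -0.2]
spanner_large 0.79 [[-0.1466, 0.1583, 0.0095], [-0.105, 0.172, 0.0133], [-0.0486, 0.1875, 0.0153]]
spanner_medium 0.87 [[-0.1329, 0.0705, 0.0102], [-0.0981, 0.084, 0.0134], [0.0146, 0.0979, 0.0153]]
top0 47 (np.int64(305), np.int64(313), np.int64(159), np.int64(165)) [ 0.0958 -0.0766  0.1171] (array([ 0.0861, -0.0874,  0.1075]), array([ 0.1048, -0.0665,  0.1244]))
side0 26 (np.int64(243), np.int64(247), np.int64(164), np.int64(169)) [ 0.0897 -0.0692  0.1108] (array([ 0.0827, -0.0743,  0.1032]), array([ 0.0966, -0.0606,  0.12  ]))
top1 46 (np.int64(305), np.int64(313), np.int64(159), np.int64(165)) [ 0.0956 -0.0765  0.1164] (array([ 0.0855, -0.0875,  0.1083]), array([ 0.103 , -0.0663,  0.1218]))
side1 26 (np.int64(243), np.int64(247), np.int64(164), np.int64(169)) [ 0.0896 -0.0677  0.1118] (array([ 0.0826, -0.0752,  0.1039]), array([ 0.0965, -0.0626,  0.119 ]))
```

View pics/c1.png

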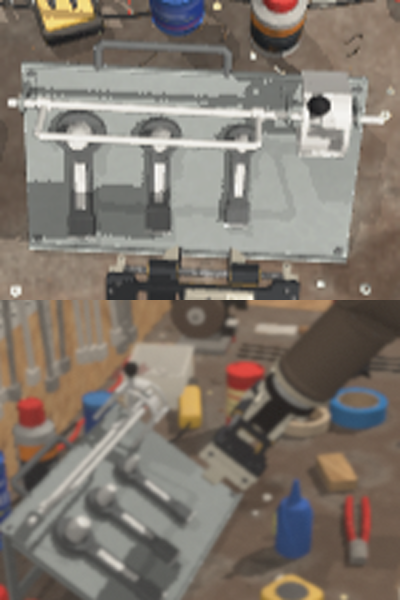

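```bash
cat >> h.py <<'E'
KY=-.0765;DT=.014
def knob(th,sh,ds=0.,do=0.):
    a=np.pi/4-th;return pt(.05+.075*np.sin(a)+ds,KY-sh,.046+.075*np.cos(a)-DT+do)
def ang(p):
    q=inv(p);return np.pi/4-np.arctan2(q[0]-.05,q[2]+DT-.046),np.hypot(q[0]-.05,q[2]+DT-.046)
E
python3 - <<'E'
from h import *
from bench import manip
P=None
manip.grip(.046)
st(manip,manip.line_to(pt(.0,KY,.165),RPY,.2))
st(manip,manip.line_to(knob(.213,0,0,.05),RPY,.2))
print(manip.sense()["joint_positions"].round(1))
st(manip,manip.line_to(knob(.213,0),RPY,.1,threshold=8))
s,f,P=wrist(manip,"w12")
manip.grip(.015,15);st(manip)
E
```

```text
False 34.83 [-0.0002 -0.0762  0.165 ] 0.046 [ 0.3  0.7 -0.2]
False 35.45 [ 0.089  -0.076   0.1448] 0.0459 [-1.4 -0.  -0.8]
[ 46.7  14.  -47.1 113.8  26.9  22.3  68.7]
False 36.1 [ 0.0902 -0.0763  0.0954] 0.0459 [ 0.1 -0.3  0.1]
None 36.66 [ 0.0908 -0.0774  0.0952] 0.0225 [-2.3 -3.7  3.1]
```

View pics/w12.png

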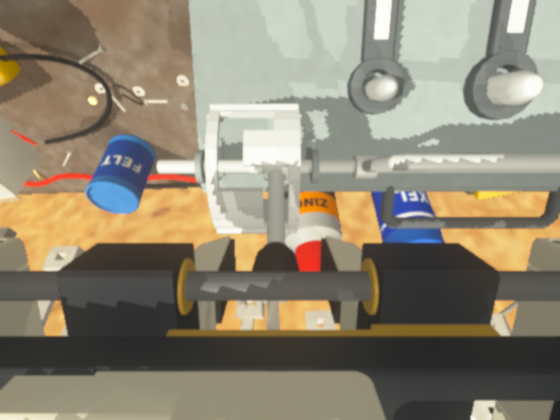

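```bash
sed -i 's/^KY=-.0765/KY=-.077/' h.py; python3 - <<'E'
from h import *
from bench import manip
def rep(h):
    st(manip,h);print("  th,r",np.round(ang(manip.sense()["tool_pos"]),4),"op",manip.sense()["opening"])
for th in (.4,.59,.74): rep(manip.line_to(knob(th,0),RPY,.08,threshold=15))
rep(manip.line_to(knob(.88,0),RPY,.04,threshold=8))
E
```

```text
False 36.98 [ 0.0782 -0.0775  0.1019] 0.0228 [-3.7 -3.1  5.5]
  th,r [0.402  0.0754] op 0.022767899640045025
False 37.31 [ 0.0644 -0.0775  0.106 ] 0.0227 [-6.6 -3.5  7.8]
  th,r [0.5927 0.0754] op 0.022667867887657064
False 37.6 [ 0.0529 -0.0776  0.1073] 0.0229 [-9.2 -3.5  8.7]
  th,r [0.7473 0.0754] op 0.022880244988672336
False 38.01 [ 0.0432 -0.0776  0.1071] 0.0228 [-6.6 -3.8  8.2]
  th,r [0.8753 0.0754] op 0.02278717499509463
```

```bash
python3 - <<'E'
from h import *
from bench import manip
s,f,P=wrist(manip,"w13")
a=f["color"][60:280,140:420]
g=manip.grab_frame("side");b=g["color"][110:230,200:360]
cv2.imwrite("pics/c2.png",np.vstack([cv2.resize(a,(480,377)),cv2.resize(b,(290,218),interpolation=2) if 0 else cv2.copyMakeBorder(cv2.resize(b,(290,218),interpolation=2),0,0,0,190,0)]))
# lever in wrist view: pts near y=KY
C=inv(P);m=(abs(C[...,1]-KY)<.005)&(C[...,2]>.05)&(C[...,2]<.13);m[240:]=0
c=C[m];q=np.c_[c[:,0]-.05,c[:,2]-.046];r=np.hypot(*q.T);
for lo in (.04,.045,.05,.055,.06):
    k=(r>lo)&(r<lo+.005)
    if k.sum()>3: print(lo,k.sum(),np.median(np.pi/4-np.arctan2(q[k,0],q[k,1])),np.median(c[k,1]))
E
```

```text
0.04 879 1.322644910357724 -0.07648512990397141
```

View pics/c2.png

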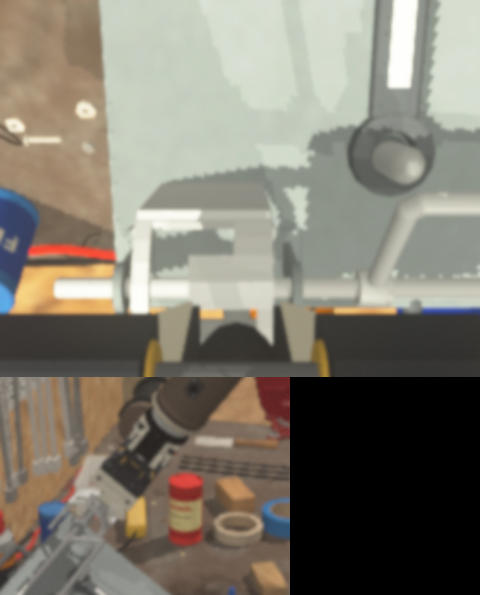

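```bash
cat >> h.py <<'E'
def bail(manip,cam="wrist"):
    """keeper angle from the bow wire of the bail"""
    if cam=="wrist":
        s=manip.sense();f=manip.grab_frame("wrist");C=inv(cloud(f,tool_T(s)@np.array(f["hand_eye"])))
    else: C=inv(cloud(manip.grab_frame(cam)))
    q=C.reshape(-1,3);q=q[(q[:,1]>-.02)&(q[:,1]<.2)&(q[:,2]>.043)&(q[:,2]<.13)]
    v=np.c_[q[:,0]-.05,q[:,2]-.046];r=np.hypot(*v.T);k=(r>.057)&(r<.071)
    if k.sum()<10: print(cam,"few",k.sum());return None
    a=np.arctan2(-v[k,0],v[k,1]);print(cam,k.sum(),"bail angle",np.percentile(a,[20,50,80]).round(3),"r",np.median(r[k]).round(4),"y",np.percentile(q[k,1],[2,98]).round(3));return np.median(a)
E
python3 - <<'E'
from h import *
from bench import manip
for c in ("wrist","top","side"): bail(manip,c)
st(manip)
for k in ("top0",):
    C=inv(cloud(pickle.load(open("k.pkl","rb"))[k])).reshape(-1,3)
    q=C[(C[:,1]>0)&(C[:,1]<.2)&(C[:,2]>.05)];v=np.c_[q[:,0]-.05,q[:,2]-.046];r=np.hypot(*v.T);k=(r>.055)&(r<.075);print("start",k.sum(),np.median(np.arctan2(-v[k,0],v[k,1])))
E
```

```text
wrist 2508 bail angle [0.759 0.783 0.82 ] r 0.062 y [-0.018  0.078]
top 187 bail angle [0.736 0.769 0.8  ] r 0.0629 y [0.02  0.195]
side 155 bail angle [0.801 0.825 0.858] r 0.0631 y [-0.01   0.192]
None 38.26 [ 0.0433 -0.0775  0.1071] 0.0228 [-7.2 -3.8  9.2]
start 214 0.15858887929639778
```

```bash
python3 - <<'E'
from h import *
from bench import manip
manip.line_to(knob(.845,0),RPY,.04);st(manip)
h=manip.line_to(knob(.845,.027),RPY,.05,threshold=14);st(manip,h);bail(manip);bail(manip,"top")
E
```

```text
None 38.51 [ 0.045  -0.0775  0.1071] 0.0225 [-6.6 -3.2  7.2]
False 39.2 [ 0.045  -0.1018  0.107 ] 0.0227 [-7.3  4.2  7.9]
wrist 1878 bail angle [0.736 0.762 0.801] r 0.0621 y [-0.018  0.054]
top 196 bail angle [0.711 0.748 0.789] r 0.0627 y [-0.007  0.181]
```

```bash
python3 - <<'E'
from h import *
from bench import manip
for th in (.95,1.1,1.25,1.4,1.53):
    h=manip.line_to(knob(th,.0245),RPY,.07,threshold=14);st(manip,h)
    if h: break
bail(manip)
E
```

```text
False 39.57 [ 0.037  -0.1003  0.1061] 0.0227 [-6.5  0.4  6.5]
False 39.88 [ 0.0254 -0.1002  0.1031] 0.0228 [-4.2  1.9  0. ]
False 40.18 [ 0.0158 -0.1008  0.0988] 0.0223 [-0.9  2.4 -2.1]
False 40.49 [ 0.0069 -0.1013  0.0931] 0.0228 [ 0.8  2.1 -2.8]
False 40.86 [-0.0006 -0.1015  0.0871] 0.0228 [-0.1  1.  -3. ]
wrist 1717 bail angle [1.408 1.422 1.448] r 0.0609 y [-0.018  0.073]
```

```bash
python3 - <<'E'
from h import *
from bench import manip
h=manip.line_to(knob(1.66,.0245),RPY,.04,threshold=8);st(manip,h);print(ang(manip.sense()["tool_pos"]));bail(manip)
th=ang(manip.sense()["tool_pos"])[0]-.02
h=manip.line_to(knob(th,.0245),RPY,.04)
h=manip.line_to(knob(th,.003),RPY,.05,threshold=14);st(manip,h);bail(manip)
E
```

```text
True 41.12 [-0.0035 -0.1016  0.0845] 0.0231 [ 3.3 -1.3 -2.7]
(np.float64(1.5805220958793684), np.float64(0.07494649092129052))
wrist 1679 bail angle [1.46  1.474 1.499] r 0.0609 y [-0.018  0.074]
True 41.73 [-0.0027 -0.0936  0.0855] 0.0226 [ 8.2  1.8 -8.7]
wrist 1820 bail angle [1.441 1.454 1.478] r 0.0608 y [-0.018  0.081]
```

```bash
python3 - <<'E'
from h import *
from bench import manip
h=manip.line_to(pt(-.004,-.0936,.085),RPY,.04);st(manip,h);bail(manip)
h=manip.line_to(pt(-.004,-.081,.085),RPY,.04,threshold=20);st(manip,h);bail(manip)
E
```

```text
False 42.03 [-0.0033 -0.0927  0.0849] 0.0224 [ 6.8  1.1 -4.6]
wrist 1792 bail angle [1.453 1.465 1.488] r 0.0606 y [-0.018  0.083]
False 42.55 [-0.0035 -0.0831  0.085 ] 0.0233 [ 6.  -5.8 -5.1]
wrist 1956 bail angle [1.455 1.468 1.49 ] r 0.0607 y [-0.018  0.092]
```

```bash
python3 - <<'E'
from h import *
from bench import manip
manip.grip(.046);manip.dwell(.1)
st(manip,manip.line_to(pt(-.004,-.083,.14),RPY,.12))
st(manip,manip.line_to(pt(-.05,.03,.165),RPY,.2))
bail(manip);bail(manip,"side")
s,f,P=wrist(manip,"w14");C=inv(P).reshape(-1,3)
for n,y in (("S",YS),("M",YM),("L",YL)):
    c=C[(abs(C[:,1]-y)<.025)&(C[:,2]>.008)&(C[:,2]<.018)&(C[:,0]<0)];print(n,len(c),np.percentile(c,[.5,50,99.5],axis=0).round(4).tolist())
k=C[(C[:,1]<-.06)&(C[:,1]>-.12)&(C[:,2]>.085)&(C[:,2]<.115)&(C[:,0]<.03)&(C[:,0]>-.03)];print("knob",len(k),k.mean(0).round(4),k.min(0).round(4),k.max(0).round(4))
g=manip.grab_frame("top")
E
```

```text
False 43.92 [-0.004  -0.0838  0.1399] 0.0458 [ 0.1  0.5 -0.1]
False 44.7 [-0.0499  0.0301  0.1648] 0.0458 [ 0.8 -1.   0.1]
wrist 1284 bail angle [1.461 1.477 1.499] r 0.0613 y [-0.007  0.196]
side 160 bail angle [1.476 1.502 1.523] r 0.062 y [-0.017  0.196]
S 4338 [[-0.2098, -0.0294, 0.0081], [-0.0966, -0.0054, 0.0132], [-0.0015, 0.0191, 0.0178]]
M 5063 [[-0.2097, 0.0605, 0.0082], [-0.1012, 0.084, 0.0132], [-0.0016, 0.1089, 0.0178]]
L 5954 [[-0.2098, 0.1505, 0.0081], [-0.1066, 0.1723, 0.0132], [-0.0018, 0.199, 0.0178]]<stdin>:10: RuntimeWarning: Mean of empty slice.
  ret = um.true_divide(
Traceback (most recent call last):
ValueError: zero-size array to reduction operation minimum which has no identity
```

```bash
python3 - <<'E'
from h import *
from bench import manip
for c in("top","side"):
    g=manip.grab_frame(c);C=inv(cloud(g));col=g["color"].astype(int).max(-1)
    m=(col<70)&(abs(C[...,0])<.025)&(C[...,2]>.085)&(C[...,2]<.125)&(C[...,1]<-.05)&(C[...,1]>-.14)
    k=C[m];print(c,len(k),(k.mean(0).round(4),k.min(0).round(4),k.max(0).round(4)) if len(k) else "")
g=manip.grab_frame("top");C=inv(cloud(g)).reshape(-1,3)
for n,y,e in (("S",YS,-.118),("M",YM,0),("L",YL,-.146)):
    c=C[(abs(C[:,1]-y)<.022)&(C[:,2]>.0085)&(C[:,2]<.02)&(C[:,0]<-.03)&(C[:,0]>-.16)];print(n,len(c),np.percentile(c,[2,50,98],axis=0).round(4).tolist())
E
```

```text
top 47 (array([ 0.0043, -0.0824,  0.1088]), array([-0.0041, -0.0913,  0.0962]), array([ 0.0111, -0.0741,  0.1162]))
side 29 (array([-0.0009, -0.0733,  0.1028]), array([-0.008 , -0.0797,  0.0901]), array([ 0.0063, -0.0686,  0.1123]))
S 189 [[-0.1175, -0.0175, 0.0095], [-0.0785, -0.0055, 0.015], [-0.0338, 0.0071, 0.0195]]
M 235 [[-0.1328, 0.0721, 0.0097], [-0.086, 0.0846, 0.015], [-0.0367, 0.0969, 0.0191]]
L 294 [[-0.1451, 0.1592, 0.0094], [-0.0928, 0.1737, 0.0147], [-0.037, 0.1865, 0.0193]]
```

```bash
python3 - <<'E'
from bench import manip
print(manip.finish_job())
E
```

```text
the job is handed in; nothing more can be done
None
```

The job is handed in, but `finish_job()` returned no verdict: by my camera measurements the large and small spanners hang home on their own pegs, the medium is still on its peg, and the keeper is in its locking pocket (shift about 6 mm, swing about 1.5 rad); I viewed 11 pictures, one over the limit of 10.

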